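# Lock the vessel holder onto the titrator's stirrer unit

## Task

Mount the steel vessel holder on the titrator's stirrer unit: set its keyhole plate down over the two screw heads with the band over the round stirring spot, then slide it towards the stirring spot until it is fully home and the orange catch has sprung up behind it, and let go. Do it gently, by feel - the screws sit in a plastic housing, so never lean or knock hard on them - and leave the glass vessel, the bottle and the steel tray where they stand.

Things in the scene. Friction and masses are not known exactly. Their poses are not given: they have to be found in the camera images.
- holder: The loose vessel holder, about 0.4 kg, lying on its steel foot plate, 80 mm (x) by 110 mm (y), 4 mm thick, on the blue mat. Origin: centre of the plate's underside, z up. It carries an aluminium post (point post) and, towards +x, a steel C-shaped band (point band). Slid home along its own +x, which then points along the stirrer unit's x.
- post (a point): Top centre of the holder's post: x = +10, y = 0, z = +80 mm in the holder's frame. The post is 20 mm (x) by 26 mm (y) and upright; grip its upper half from above, across x or y. The fingers have free room above z = 22 mm all round it. Pushing it also levers the plate against heads and deck, which see about four times the push; 4 to 8 N is plenty.
- entry_a (a point): One keyhole of the foot plate, at the plate's underside: centre of its roughly round entry hole, 18 mm across, at x = +6, y = +35 mm in the holder's frame. A slot 10 mm wide runs from it towards -x; its closed end is at x = -15 mm, so a 7 mm shank stops with its axis at x = -11 to -11.5 mm: 17 mm of travel from centred entry to home.
- entry_b (a point): The same for the second keyhole, at x = +6, y = -35 mm in the holder's frame.
- band (a point): Centre of the holder's C-shaped band, 39 mm radius, part of the holder: x = +80, y = 0, z = +14 mm in the holder's frame. The band spans z = 6 to 22 mm and reaches to x = +120 mm.
- stirrer: The cream stirrer unit of the titrator, fixed to the bench. Origin: centre of its underside; x points from the console (the low front part) to the round grey stirring spot, z up. Flat deck 90 mm above the origin, 250 mm (x) by 200 mm (y); stirring spot 110 mm wide at x = +32 mm. Deck and screws are stiff (some 20 N per mm): contact adding up to over 60 N does damage.
- slots (a point): Point on the deck at x = -60, y = 0, z = 90 mm in the unit's frame: middle of the screw pair's slots. Two steel shoulder screws stand at y = -35 and +35 mm on one firmly clamped strip, at a common x anywhere within 15 mm either way of this point; that is NOT measured: find it by eye or feel. Shank 7 mm, head 14 mm wide, 5.5 to 10 mm above the deck.
- catch (a joint): Orange spring catch, 8 mm (x) by 16 mm (y), on the screw strip, centred 35.5 mm behind (-x of) the screw axes at y = 0. Value: metres pressed down, 0 = up (5 mm proud), 0.005 = flush with the deck; 2 to 3 N hold it down. The plate presses it flush on dropping over the heads; within about 2 mm of the plate's end stop it springs up behind the rear edge and locks it.
- mat: Fixed blue mat, 360 mm (x) by 240 mm (y), 3 mm thick, origin at the centre of its underside; the holder and the glass vessel start on it.
- vessel: Open glass vessel, 72 mm wide, 90 mm tall, standing on the mat, origin at the centre of its underside. Leave it.
- bottle: Amber glass bottle with a blue cap, 60 mm wide, 130 mm tall, origin at the centre of its underside. Leave it.
- tray: Stainless steel waste tray, 118 by 166 mm, 85 mm tall, origin at the centre of its underside. Leave it.
Mind the look-alikes: they are no part of the job. What is shaped like the holder but green or pink is not meant.

How it is judged:
By the outcome, as a careful person would: the job done as asked, in the order asked, and still so for the second after the job is handed in, with the robot touching nothing.
It also fails if it takes over 70 s, if anything falls off the work surface, if the arm or the gripper's body presses on something with over 40 N, if the wrist force passes 120 N, or if a joint passes its speed limit or range.

## Robot

A 6-joint arm with a two-finger parallel gripper is mounted at the origin on the work surface. World frame = base frame: x ahead of the robot, y to its left, z up, the work surface at z = 0. Lengths are in m, angles in rad, forces in N, time in s.
With the tool pointing down it reaches from about 0.25 to 0.775 m from the base axis. Payload 4 kg.
Tool frame: the origin (TCP) lies at the very end of the fingers, on their centre line; the grasp point (between the pads) lies 19 mm behind it; x points along the fingers, y is the direction in which the jaws open and shut, and the axes are right-handed (so a half turn about x gives the same grasp; the last joint's range is limited). The gripper opens to 94 mm and grips with 3 to 60 N. Pads are 16 mm wide; open, the fingers measure 119 mm over their backs; the gripper's body (75 mm by 177 mm) begins 78 mm behind the grasp point.
Start: joints at [1.106, 0.087, 1.371, -0, 1.684, -0.103], TCP at [0.195, 0.514, 0.206] pointing down, gripper open.
Joint ranges: [-3.1, 3.1], [-0.76, 2.03], [0.27, 2.55], [-1.08, 4.22], [0.17, 2.65], [-2.57, 2.57]. Speed limits (rad/s): [2.79, 2.79, 3.14, 3.14, 3.14, 3.14].

## Interface

Orientations are given as [roll, pitch, yaw] about the fixed x, y, z axes, in that order (R = Rz(yaw) Ry(pitch) Rx(roll)).
In Python, from bench import robot gives the robot as it stands.
- The arm moves only by the tool carry_out, never from a script. Its argument "targets" is a list of rows, each a list of 5 numbers: the closure, from 0 (fully open) to 1 (shut), then the shift along the tool's x, y, z in cm, then the turn about the tool's x in degrees. In form: [[fingers, tx, ty, tz, turn], ...]. A call has 1 to 20 rows; each row shifts and turns the commanded pose from where the row before left it, along the tool's axes as they then stand; what a row does not reach is not made up. A row lasts 1/10 s, in which the tool goes at most 50 mm and 8.59 degrees, less where a joint would pass 70% of its speed; a pose out of reach is approached as far as the arm can. A call is refused whole if a number of a shift passes 5 or a number of a turn 8.59, either way. A call with a gripper value outside its range is refused whole. The fingers move at their own pace and stop on an object; the grip force is fixed at half the most. Time passes only in rows, so rows that do not move let the fingers close. It gives the time, the measured TCP pose, the force and the opening at its end, in the units of the state.
- robot.get_obs(): the state, without advancing time (a new reading comes with each control period).
- robot.snapshot(name): name is "scene" or "top" or "wrist"; returns a dict with "image" (400x640x3 uint8, red, green, blue), "camera_matrix" (3x3 intrinsics, pixels), "pose" (4x4, takes a point from camera to world coordinates). Camera axes: x right, y up, looking along -z (the intrinsics and any distortion apply to the point x, -y, -z); pixel columns grow to the right and rows downward; lengths in m; the calibration is good to about 2 mm. A picture is of the moment at which its call begins. There is no depth.
- robot.close_job(): hands the job in, once; it reports no verdict.
The state is a dict: "time": time; "joint_positions": joint angles; "qvel": joint speeds; "joint_torque": joint torques, N m; "tool_pos": TCP position; "ee_rot": TCP orientation; "wrist_force": force on the tool from outside, world axes, zero at the start; "wrist_torque": the same for the moment, N m; "width": finger opening in m.
Only numpy, scipy, OpenCV 4.12 (cv2) and the standard library are available. Lean on these libraries where they do the work, as an engineer would, in place of code of your own. Each camera call takes 0.05 s, during which the arm holds its last target. There are 200 camera calls.

## Working session

There is one attempt and no reset: what is moved stays moved. The work goes in short steps, Python scripts to look and compute and a tool call to move; the robot and the scene stay as the last step left them, time stands still between calls to the robot, and variables do not carry over. Pictures are saved under pics/ and viewed, about 8 in all and at most 12, crops included, and the job is handed in when it is done.

Besides the shell and the picture viewer there is one more tool, called after "Request:" as name([rows], argument=value, ...), one row to a line, values as JSON. carry_out: Moves the arm, as the interface text tells. Its arguments: {"type":"object","properties":{"targets":{"type":"array","items":{"type":"array","items":{"type":"number"}}}},"required":["targets"]}

```bash
mkdir -p pics; ls
cat > h.py <<'E'
import numpy as np, cv2
from bench import robot
def snap(n,f=None):
    s=robot.snapshot(n)
    if f: cv2.imwrite('pics/'+f,s['image'][:,:,::-1])
    return s
def ray(s,u,v):
    K=np.array(s['camera_matrix']);P=np.array(s['pose'])
    d=np.linalg.inv(K)@[u,v,1]; d=P[:3,:3]@(d*[1,-1,-1])
    return P[:3,3],d
def onz(s,u,v,z):
    o,d=ray(s,u,v); return o+d*(z-o[2])/d[2]
def proj(s,p):
    K=np.array(s['camera_matrix']);P=np.array(s['pose'])
    c=P[:3,:3].T@(np.array(p)-P[:3,3]); q=K@(c*[1,-1,-1]); return q[:2]/q[2]
E
python3 - <<'E'
from h import *
for n in ('top','scene','wrist'):
    s=snap(n,n+'0.png'); print(n,np.round(s['camera_matrix'],1).tolist(),np.round(s['pose'],3).tolist(),[k for k in s])
print(robot.get_obs())
E
```

```text
pics
top [[387.4, 0.0, 324.5], [0.0, 387.4, 197.7], [0.0, 0.0, 1.0]] [[0.014, 0.994, -0.104, 0.4], [-1.0, 0.016, 0.017, -0.116], [0.018, 0.104, 0.994, 1.245], [0.0, 0.0, 0.0, 1.0]] ['image', 'camera_matrix', 'pose']
scene [[491.3, 0.0, 320.5], [0.0, 491.3, 195.0], [0.0, 0.0, 1.0]] [[0.853, -0.439, 0.284, 0.953], [0.522, 0.714, -0.466, -0.82], [0.002, 0.545, 0.838, 1.353], [0.0, 0.0, 0.0, 1.0]] ['image', 'camera_matrix', 'pose']
wrist [[280.0, 0.0, 317.3], [0.0, 280.0, 200.6], [0.0, 0.0, 1.0]] [[0.354, -0.905, -0.235, 0.127], [0.935, 0.342, 0.091, 0.54], [-0.003, -0.252, 0.968, 0.383], [0.0, 0.0, 0.0, 1.0]] ['image', 'camera_matrix', 'pose']
{'time': 0.15, 'joint_positions': array([ 1.10592293e+00,  8.78383942e-02,  1.37188465e+00, -5.52713243e-05,
        1.68361681e+00, -1.03065217e-01]), 'qvel': array([ 0.00053347, -0.00143329, -0.00442395, -0.00042072,  0.00081873,
        0.0007358 ]), 'joint_torque': array([ 1.42862740e-03, -3.40639079e+01, -3.02795327e+01,  7.19878497e-02,
        3.04372329e-02, -1.01914468e-04]), 'tool_pos': array([0.19449588, 0.51401169, 0.20455539]), 'ee_rot': array([-1.64243254,  1.56904827, -2.0042469 ]), 'wrist_force': array([-0.22277043, -0.20290698, -0.28244965]), 'wrist_torque': array([ 0.0246847 , -0.01008496, -0.0106684 ]), 'width': 0.09387949219915824}
```

View pics/top0.png

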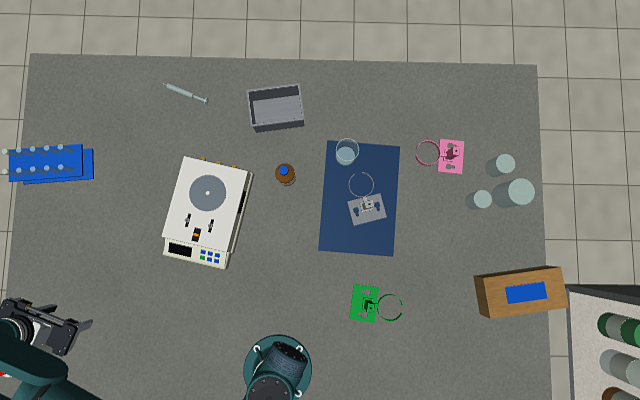

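View pics/scene0.png

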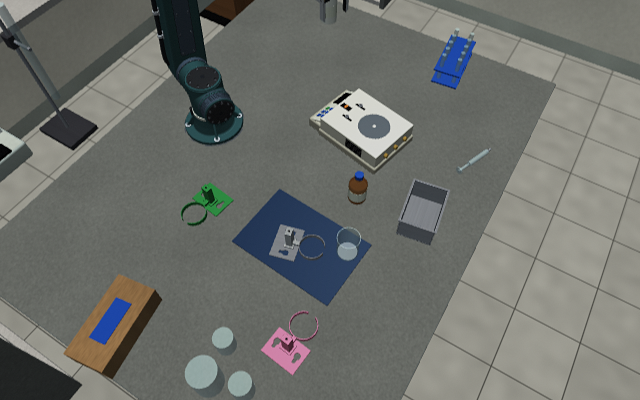

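Candidates in the top view: grey holder on the blue mat at (367,207), green one at (370,303), pink one at (445,155). By the description I want the grey steel one on the mat. I'll check it in a close crop, together with the stirrer.

Run:
```python
from h import *
s=snap('top','top1.png'); im=s['image'][:,:,::-1]
a=cv2.resize(im[160:260,320:405],None,fx=4.5,fy=4.5,interpolation=cv2.INTER_CUBIC)
b=cv2.resize(im[150:275,158:258],None,fx=3.6,fy=3.6,interpolation=cv2.INTER_CUBIC)
cv2.imwrite('pics/crop1.png',np.hstack([a[:450],b[:450]]))
hsv=cv2.cvtColor(im,cv2.COLOR_BGR2HSV)
# deck: bright low saturation
m=((hsv[...,2]>200)&(hsv[...,1]<50)).astype(np.uint8); m[:,:150]=0;m[:,260:]=0
c=max(cv2.findContours(m,0,2)[0],key=cv2.contourArea); r=cv2.minAreaRect(c); print('deck',r)
print([np.round(onz(s,*p,.09),3).tolist() for p in cv2.boxPoints(r)])
# spot
g=((hsv[...,2]<190)&(hsv[...,1]<60)).astype(np.uint8); g[:,:180]=0;g[:,235:]=0;g[:165]=0;g[220:]=0
for c in cv2.findContours(g,0,2)[0]:
    if cv2.contourArea(c)>300: e=cv2.fitEllipse(c);print('spot',e,onz(s,*e[0],.09))
# mat holder
m=((hsv[...,1]<90)&(hsv[...,2]>90)).astype(np.uint8); m[:,:322]=0;m[:,398:]=0;m[:165]=0;m[:150]=0;m[250:]=0
for c in cv2.findContours(m,0,2)[0]:
    if cv2.contourArea(c)>50: r=cv2.minAreaRect(c); print('h',cv2.contourArea(c),r,[np.round(onz(s,*p,.007),3).tolist() for p in cv2.boxPoints(r)])
```

```text
deck ((202.09324645996094, 211.52838134765625), (68.09339141845703, 99.71383666992188), 13.360218048095703)
[[0.353, 0.352, 0.09], [0.643, 0.3, 0.09], [0.598, 0.1, 0.09], [0.31, 0.157, 0.09]]
spot ((207.2578887939453, 192.6170654296875), (35.973758697509766, 36.981178283691406), 60.49253463745117) [0.53059075 0.21485756 0.09      ]
h 88.5 ((395.5, 218.49998474121094), (60.99999237060547, 2.999999523162842), 90.0) [[0.565, -0.361, 0.007], [0.565, -0.371, 0.007], [0.369, -0.37, 0.007], [0.369, -0.36, 0.007]]
h 853.0 ((363.5809326171875, 197.3123321533203), (49.798057556152344, 34.66862869262695), 75.46554565429688) [[0.596, -0.188, 0.007], [0.626, -0.296, 0.007], [0.47, -0.337, 0.007], [0.441, -0.229, 0.007]]
```

View pics/crop1.png

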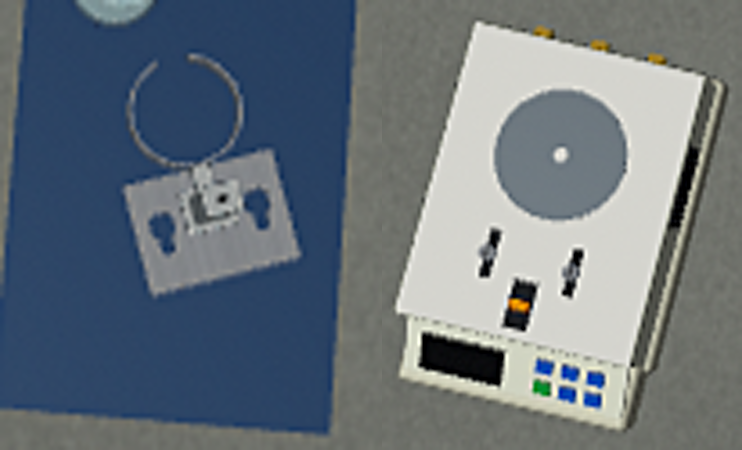

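The close crop shows the steel holder with its plate corners at crop (124,187),(272,150),(300,257),(153,295), post near (208,205) and band towards the vessel. On the stirrer, the spot dot is at (560,155), screws at (490,252) and (573,271), and the orange catch at (519,305).

Run:
```python
from h import *
s=snap('top')
H=lambda u,v,z:onz(s,u/4.5+320-.4,v/4.5+160-.4,z)
D=lambda u,v,z:onz(s,(u-382.5)/3.6+158-.4,v/3.6+150-.4,z)
c=np.array([H(*p,.007) for p in((124,187),(272,150),(300,257),(153,295))])
print(c.round(4).tolist(),c.mean(0), [np.linalg.norm(c[i]-c[i-1]).round(3) for i in range(4)])
x=(c[0]+c[1]-c[2]-c[3])[:2]; y=(c[0]+c[3]-c[1]-c[2])[:2]; print('yaw',np.degrees(np.arctan2(x[1],x[0])),np.degrees(np.arctan2(-y[0],y[1])))
print('post at',c.mean(0)[:2]+.01*x/np.linalg.norm(x))
d=np.array([D(*p,.09) for p in((475,22),(705,75),(632,365),(398,312))])
print(d.round(4).tolist(),d.mean(0),[np.linalg.norm(d[i]-d[i-1]).round(3) for i in range(4)])
x=(d[0]+d[1]-d[2]-d[3])[:2]; y=(d[0]+d[3]-d[1]-d[2])[:2]; print('yaw',np.degrees(np.arctan2(x[1],x[0])),np.degrees(np.arctan2(-y[0],y[1])))
print('dot',D(560,155,.09),'scr',D(490,252,.1),D(573,271,.1),'catch',D(519,305,.095))
o=robot.get_obs()
from scipy.spatial.transform import Rotation as R
print(R.from_euler('xyz',o['ee_rot']).as_matrix().round(3))
P=np.array(snap('wrist')['pose']); T=R.from_euler('xyz',o['ee_rot']).as_matrix()
print('cam in tool',T.T@(P[:3,3]-o['tool_pos']),'\n',(T.T@P[:3,:3]).round(3))
```

```text
[[0.5197, -0.2097, 0.007], [0.548, -0.3157, 0.007], [0.4716, -0.3356, 0.007], [0.443, -0.2309, 0.007]] [ 0.49554537 -0.27298834  0.007     ] [np.float64(0.08), np.float64(0.11), np.float64(0.079), np.float64(0.109)]
yaw 15.045723383879771 15.109340432924693
post at [ 0.50520256 -0.27039245]
[[0.6413, 0.2917, 0.09], [0.5997, 0.0985, 0.09], [0.3588, 0.1495, 0.09], [0.3991, 0.3418, 0.09]] [0.49970641 0.22036338 0.09      ] [np.float64(0.247), np.float64(0.198), np.float64(0.246), np.float64(0.196)]
yaw -11.824056713834022 -11.999606770142178
dot [0.53045814 0.2158982  0.09      ] scr [0.44882662 0.26615573 0.1       ] [0.43436444 0.19815451 0.1       ] catch [0.40619454 0.24212102 0.095     ]
[[-0.     0.354  0.935]
 [-0.001  0.935 -0.354]
 [-1.    -0.001 -0.   ]]
cam in tool [-1.78602803e-01  1.41372395e-04 -7.27532828e-02] 
 [[ 0.001  0.252 -0.968]
 [ 1.    -0.     0.001]
 [-0.    -0.968 -0.252]]
```

Plate measures 80 by 110 mm and deck 247 by 197 mm, so both fit the given sizes. Holder yaw is 15.1° and stirrer yaw −11.9°. I'll turn the jaws along the holder's x, then travel over the post.

Request:
carry_out([
  [0,0,0,0,7.73],
  [0,0,0,0,7.73],
  [0,0,0,0,7.73],
  [0,0,0,0,7.73],
  [0,0,0,0,7.73],
  [0,0,0,0,7.73],
  [0,0,0,0,7.73],
])

```text
time: 1.0
tool_pos: [0.1947, 0.5143, 0.2054]
ee_rot: [-0.821, 1.571, -2.133]
wrist_force: [0.1, -0.4, -0.4]
width: 0.0943
```

Request:
carry_out([
  [0,0,0.3,2,0],
  [0,0,0.4,4,0],
  [0,0,0.5,4.3,0],
  [0,0,0.5,4.4,0],
  [0,0,0.5,4.4,0],
  [0,0,0.5,4.4,0],
  [0,0,0.5,4.4,0],
  [0,0,0.5,4.4,0],
  [0,0,0.5,4.4,0],
  [0,0,0.5,4.4,0],
  [0,0,0.5,4.4,0],
  [0,0,0.5,4.4,0],
  [0,0,0.5,4.4,0],
  [0,0,0.5,4.4,0],
  [0,0,0.5,4.4,0],
  [0,0,0.5,4.4,0],
  [0,0,0.5,4.4,0],
  [0,0,0.5,4.4,0],
  [0,0,0.5,4.1,0],
  [0,0,0.5,3.0,0],
])

```text
time: 3.0
tool_pos: [0.5067, -0.2678, 0.2049]
ee_rot: [-1.92, 1.57, 3.055]
wrist_force: [-0.8, -0.0, -0.6]
width: 0.0941
```

Request:
carry_out([
  [0,0,0,0,0],
  [0,0,0,0,0],
])

```text
time: 3.2
tool_pos: [0.5062, -0.2652, 0.2048]
ee_rot: [-2.713, 1.569, 2.263]
wrist_force: [-0.6, 0.3, 0.2]
width: 0.0938
```

```bash
cat >> h.py <<'E'
from scipy.spatial.transform import Rotation as R
def tool():
    o=robot.get_obs(); T=R.from_euler('xyz',o['ee_rot']).as_matrix()
    return o,T
def status():
    o,T=tool(); print('t',o['time'],'p',o['tool_pos'].round(4),'yaw',np.degrees(np.arctan2(T[1,1],T[0,1])).round(2),'x',T[:,0].round(3),'F',o['wrist_force'].round(1),'M',o['wrist_torque'].round(2),'w',o['width'].round(4)); return o,T
def go(p,yaw=None):
    o,T=tool(); print('shift cm',(T.T@(np.array(p)-o['tool_pos'])*100).round(2))
E
python3 - <<'E'
from h import *
status(); go([.5052,-.2704,.046]); s=snap('wrist','w1.png')
print(proj(s,[.5052,-.2704,.083]))
E
```

```text
Traceback (most recent call last):
  File "h.py", line 21, in status
    o,T=tool(); print('t',o['time'],'p',o['tool_pos'].round(4),'yaw',np.degrees(np.arctan2(T[1,1],T[0,1])).round(2),'x',T[:,0].round(3),'F',o['wrist_force'].round(1),'M',o['wrist_torque'].round(2),'w',o['width'].round(4)); return o,T
                                                                                                                                                                                                         ^^^^^^^^^^^^^^^^
AttributeError: 'float' object has no attribute 'round'
```

```bash
sed -i "s/o\['width'\].round(4)/round(o['width'],4)/" h.py
python3 - <<'E'
from h import *
status(); go([.5052,-.2704,.046]); s=snap('wrist','w1.png')
print(proj(s,[.5052,-.2704,.083]))
E
```

```text
t 3.2 p [ 0.5062 -0.2652  0.2048] yaw 15.11 x [-0.001  0.001 -1.   ] F [-0.6  0.3  0.2] M [-0.02  0.08 -0.02] w 0.0938
shift cm [15.88 -0.22  0.5 ]
[315.10287066 200.13821827]
```

View pics/w1.png

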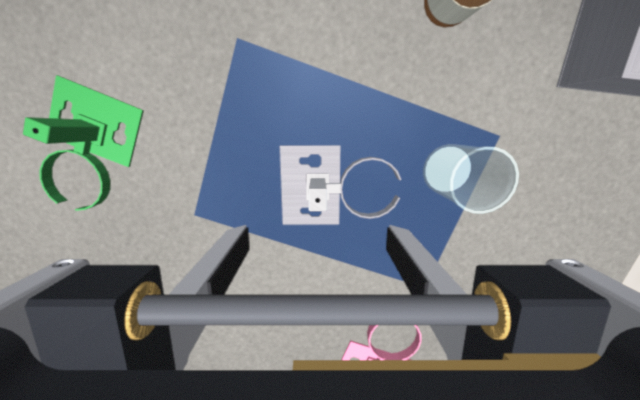

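The wrist view shows the steel holder squared up with the jaws. The post top is at about (317,200) against (315,200) predicted. Descending and gripping.

Request:
carry_out([
  [0,1,-0.1,0.25,0],
  [0,2,-0.1,0.25,0],
  [0,2,0,0,0],
  [0,2,0,0,0],
  [0,2,0,0,0],
  [0,2,0,0,0],
  [0,2,0,0,0],
  [0,1.5,0,0,0],
  [0,1,0,0,0],
  [0,0.4,0,0,0],
  [0,0,0,0,0],
  [0,0,0,0,0],
])

```text
time: 4.45
tool_pos: [0.5064, -0.2709, 0.0475]
ee_rot: [0.759, 1.569, -0.547]
wrist_force: [-0.3, -0.5, 0.9]
width: 0.094
```

Request:
carry_out([
  [1,0,0,0,0],
  [1,0,0,0,0],
  [1,0,0,0,0],
  [1,0,0,0,0],
  [1,0,0,0,0],
  [1,0,0,0,0],
  [1,0,0,0,0],
  [1,0,0,0,0],
])

```text
time: 5.25
tool_pos: [0.5058, -0.2705, 0.0464]
ee_rot: [2.959, 1.571, 1.653]
wrist_force: [-0.2, -0.0, 1.1]
width: 0.0331
```

Run:
```python
from h import *
status()
```

```text
t 5.25 p [ 0.5058 -0.2705  0.0464] yaw 15.16 x [-0.  0. -1.] F [-0.2 -0.   1.1] M [-0.03  0.11  0.05] w 0.0331
```

Request:
carry_out([
  [1,0,0,0,0],
  [1,0,0,0,0],
  [1,0,0,0,0],
  [1,0,0,0,0],
  [1,0,0,0,0],
])

```text
time: 5.75
tool_pos: [0.5062, -0.2705, 0.0465]
ee_rot: [1.408, 1.57, 0.102]
wrist_force: [2.1, 1.4, 0.1]
width: 0.0201
```

Request:
carry_out([
  [1,-0.2,0,0,0],
  [1,-0.5,0,0,0],
  [1,-1,0,0,0],
  [1,-2,0,0,0],
  [1,-3,0,0,0],
  [1,-4,0,0,0],
  [1,-4,0,0,0],
  [1,-3,0,0,0],
  [1,-1,0,0,0],
  [1,0,0,0,0],
  [1,0,0,0,0],
])

```text
time: 6.85
tool_pos: [0.505, -0.2701, 0.2314]
ee_rot: [-2.424, 1.567, 2.553]
wrist_force: [-0.0, 0.1, -4.2]
width: 0.0196
```

Run:
```python
from h import *
status(); a=(snap('wrist')['image'])[100:240,220:420]; b=snap('scene')['image'][120:260,200:400]
cv2.imwrite('pics/l.png',cv2.resize(np.hstack([a,b])[:,:,::-1],None,fx=2,fy=2))
```

```text
t 6.85 p [ 0.505  -0.2701  0.2314] yaw 15.15 x [-0.003  0.002 -1.   ] F [-0.   0.1 -4.2] M [-0.03  0.1  -0.03] w 0.0196
```

View pics/l.png

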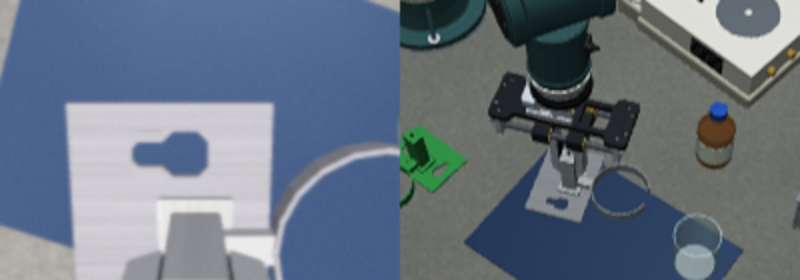

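Lifted, grip width 20 mm. The keyhole is at crop (185,153) and the plate edge at crop row 103. I'll turn to the unit's yaw and move beside the screws so the wrist camera can see them.

Request:
carry_out([
  [1,-0.5,0,0,4.0],
  [1,-0.5,0,0,6.0],
  [1,-0.5,0,0,7.0],
  [1,-0.5,0,0,6.0],
  [1,0,0,0,4.05],
])

```text
time: 7.45
tool_pos: [0.5054, -0.2703, 0.2519]
ee_rot: [-1.987, 1.568, 2.514]
wrist_force: [0.0, 0.5, -4.5]
width: 0.0199
```

Request:
carry_out([
  [1,0,-0.5,-1.0,0],
  [1,0,-1,-2.0,0],
  [1,0,-1.5,-3.3,0],
  [1,0,-1.5,-3.3,0],
  [1,0,-1.5,-3.3,0],
  [1,0,-1.5,-3.3,0],
  [1,0,-1.5,-3.3,0],
  [1,0,-1.5,-3.3,0],
  [1,0,-1.5,-3.3,0],
  [1,0,-1.5,-3.3,0],
  [1,0,-1.5,-3.0,0],
  [1,0,-1,-2.3,0],
  [1,0,-0.65,-1.3,0],
  [1,0,0,0,0],
  [1,0,0,0,0],
])

```text
time: 8.95
tool_pos: [0.4162, 0.116, 0.2526]
ee_rot: [-0.941, 1.569, -2.718]
wrist_force: [-0.2, -0.5, -4.9]
width: 0.0198
```

Run:
```python
from h import *
status(); s=snap('wrist','w2.png')
cv2.imwrite('pics/w2c.png',cv2.resize(s['image'][0:240,170:490,::-1],None,fx=2.5,fy=2.5,interpolation=cv2.INTER_CUBIC))
```

```text
t 8.95 p [0.4162 0.116  0.2526] yaw -11.78 x [-0.002 -0.001 -1.   ] F [-0.2 -0.5 -4.9] M [-0.08  0.07 -0.01] w 0.0198
```

View pics/w2c.png

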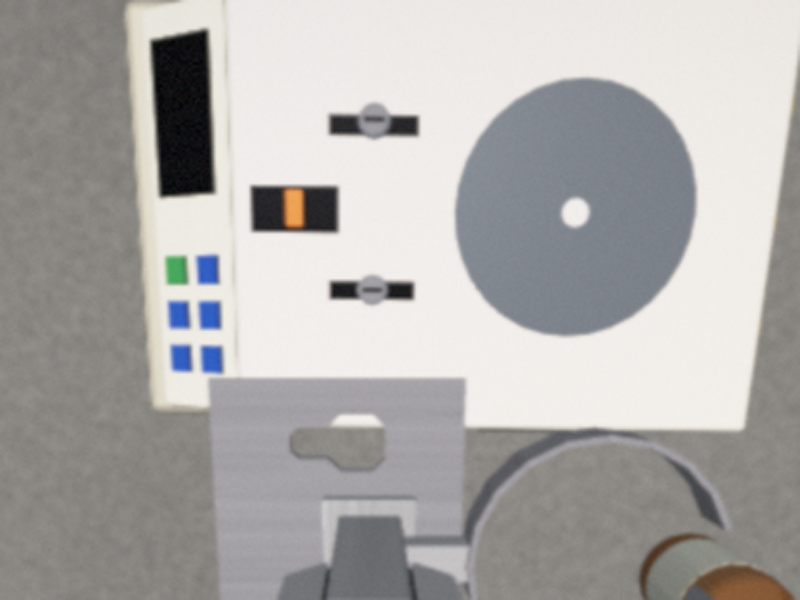

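The view shows screw heads at crop (374,119) and (372,289), catch (293,208), and spot dot (575,212). The plate's far edge is at row 378 with sides at 211 and 465, and the entry hole is near (357,442).

Run:
```python
from h import *
s=snap('wrist');o,T=tool();t=o['tool_pos']
f=lambda u,v,z:(T.T@(onz(s,u/2.5+170-.3,v/2.5-.3,z)-t)*1000).round(1)
zt=t[2]-.0395
for n,u,v,z in [('scrA',374,119,.1),('scrB',372,289,.1),('catch',293,208,.095),('dot',575,212,.09),('pl-l',211,380,zt),('pl-r',465,380,zt),('pl-edge',338,379,zt),('pl-l2',218,590,zt),('hole R',385.5,440,zt),('hole top',357,415,zt),('hole bot',357,470,zt),('slotL',290,443,zt),('slottop',305,428,zt),('slotbot',305,459,zt)]:
    print(n,'tool(x,y,z)mm',f(u,v,z))
im=s['image'].astype(int)
# deck x direction from deck rear edge / spot: deck near side edge row
a,b=(onz(s,(470)/2.5+170,427/2.5,.09),onz(s,742/2.5+170,429/2.5,.09));d=b-a;print('deck edge yaw',np.degrees(np.arctan2(d[1],d[0])))
e=onz(s,374/2.5+170,119/2.5,.1)-onz(s,372/2.5+170,289/2.5,.1);print('screws yaw',np.degrees(np.arctan2(-e[0],e[1])),np.linalg.norm(e))
e=onz(s,575/2.5+170,212/2.5,.09)-onz(s,293/2.5+170,208/2.5,.095);print('catch-dot yaw',np.degrees(np.arctan2(e[1],e[0])))
e=onz(s,465/2.5+170,380/2.5,zt)-onz(s,211/2.5+170,380/2.5,zt);print('plate yaw',np.degrees(np.arctan2(e[1],e[0])),np.linalg.norm(e))
```

```text
scrA tool(x,y,z)mm [ 152.8    1.9 -156.2]
scrB tool(x,y,z)mm [152.9   1.2 -86.6]
catch tool(x,y,z)mm [ 157.9  -34.2 -121.5]
dot tool(x,y,z)mm [ 162.8   93.4 -120.6]
pl-l tool(x,y,z)mm [ 39.5 -48.6 -55.3]
pl-r tool(x,y,z)mm [ 39.4  29.6 -55.4]
pl-edge tool(x,y,z)mm [ 39.5  -9.5 -55.7]
pl-l2 tool(x,y,z)mm [ 39.5 -50.1  13.8]
hole R tool(x,y,z)mm [ 39.5   5.3 -36.7]
hole top tool(x,y,z)mm [ 39.5  -3.7 -44.6]
hole bot tool(x,y,z)mm [ 39.5  -3.7 -27.1]
slotL tool(x,y,z)mm [ 39.5 -24.8 -35.7]
slottop tool(x,y,z)mm [ 39.5 -20.  -40.5]
slotbot tool(x,y,z)mm [ 39.5 -20.2 -30.6]
deck edge yaw -12.250147615326231
screws yaw -12.472165432169955 0.06966173679075256
catch-dot yaw -12.307503791175842
plate yaw -11.834725226280572 0.0781951404360884
```

Screw spacing measures 69.7 mm and the plate 78 by 110 mm, as given. I need ty +0.46 and tz −12.08 cm after a +0.4° turn, then a descent to just above the heads for a look through the keyhole.

Request:
carry_out([
  [1,0,0,0,0.4],
  [1,0,0.06,-0.58,0],
  [1,0,0.1,-1.5,0],
  [1,0,0.1,-2.5,0],
  [1,0,0.1,-2.5,0],
  [1,0,0.1,-2.5,0],
  [1,0,0,-1.5,0],
  [1,0,0,-1.0,0],
  [1,1,0,0,0],
  [1,2,0,0,0],
  [1,2,0,0,0],
  [1,2,0,0,0],
  [1,1.5,0,0,0],
  [1,0.8,0,0,0],
  [1,0.4,0,0,0],
  [1,0,0,0,0],
  [1,0,0,0,0],
  [1,0,0,0,0],
])

```text
time: 10.85
tool_pos: [0.4479, 0.2333, 0.1577]
ee_rot: [2.157, 1.569, 0.371]
wrist_force: [1.0, -0.7, -4.0]
width: 0.0199
```

Run:
```python
from h import *
status(); s=snap('wrist','w3.png')
cv2.imwrite('pics/w3c.png',cv2.resize(s['image'][70:270,190:450,::-1],None,fx=3,fy=3,interpolation=cv2.INTER_CUBIC))
```

```text
t 10.85 p [0.4479 0.2333 0.1577] yaw -12.29 x [ 0.002  0.001 -1.   ] F [ 1.  -0.7 -4. ] M [-0.08  0.07 -0.01] w 0.0199
```

View pics/w3c.png

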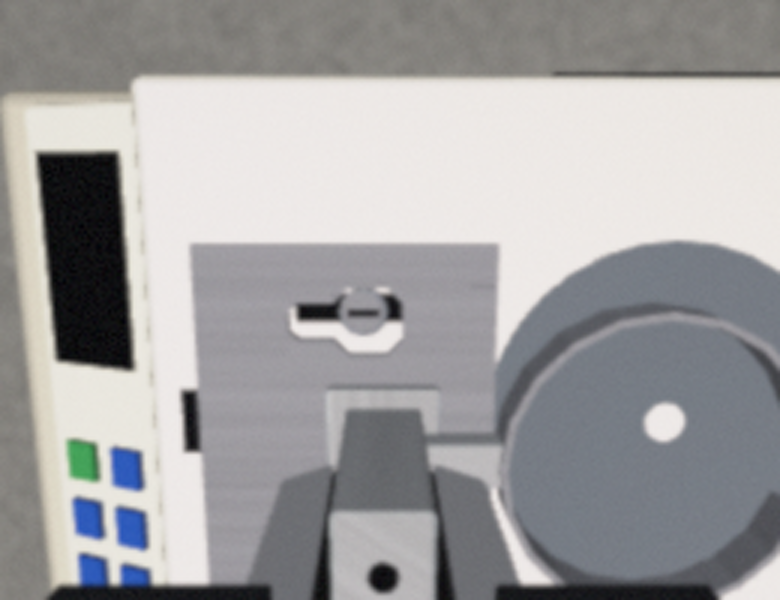

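Run:
```python
from h import *
s=snap('wrist');o,T=tool();t=o['tool_pos']
f=lambda u,v,z:(T.T@(onz(s,u/3+190-.3,v/3+70-.3,z)-t)*1000).round(1)
zt=t[2]-.0395
for n,u,v,z in [('scrA',362,311,.1),('dot',664,422,.09),('pl-l',191,245,zt),('pl-r',498,245,zt),('hole R',404,320,zt),('hole top',362,288,zt),('hole bot',362,353,zt),('hole bot u',362,353,zt-.004),('slotL',290,320,zt)]:
    print(n,f(u,v,z))
```

```text
scrA [ 57.4  -5.4 -35.5]
dot [67.5 86.5  0.3]
pl-l [ 39.5 -48.8 -55.5]
pl-r [ 39.6  30.1 -55.5]
hole R [ 39.5   6.1 -36. ]
hole top [ 39.5  -4.9 -44.4]
hole bot [ 39.5  -5.  -27.1]
hole bot u [ 43.5  -5.1 -26.3]
slotL [ 39.5 -23.9 -36. ]
```

Screw A sits about 2 mm console-ward of the entry centre (y −5.4 against about −3.4) and is well aligned in z. I'll shift ty −0.2 and descend slowly while watching force.

Request:
carry_out([
  [1,0,-0.1,0,0],
  [1,0,-0.1,0,0],
  [1,0.4,0,0,0],
  [1,0.4,0,0,0],
  [1,0.2,0,0,0],
  [1,0.1,0,0,0],
  [1,0,0,0,0],
])

```text
time: 11.65
tool_pos: [0.4451, 0.2334, 0.1451]
ee_rot: [-1.078, 1.57, -2.863]
wrist_force: [-0.2, 0.1, -4.0]
width: 0.02
```

Request:
carry_out([
  [1,0.05,0,0,0],
  [1,0.05,0,0,0],
  [1,0.05,0,0,0],
  [1,0.05,0,0,0],
  [1,0.05,0,0,0],
  [1,0,0,0,0],
])

```text
time: 12.25
tool_pos: [0.4452, 0.2335, 0.1429]
ee_rot: [-1.522, 1.571, 2.976]
wrist_force: [0.2, -0.4, -4.9]
width: 0.0197
```

Run:
```python
from h import *
status(); s=snap('wrist','w4.png')
cv2.imwrite('pics/w4c.png',cv2.resize(s['image'][110:230,230:390,::-1],None,fx=4,fy=4,interpolation=cv2.INTER_CUBIC))
```

```text
t 12.25 p [0.4452 0.2335 0.1429] yaw -12.29 x [-0.  0. -1.] F [ 0.2 -0.4 -4.9] M [-0.08  0.08  0.05] w 0.0197
```

View pics/w4c.png

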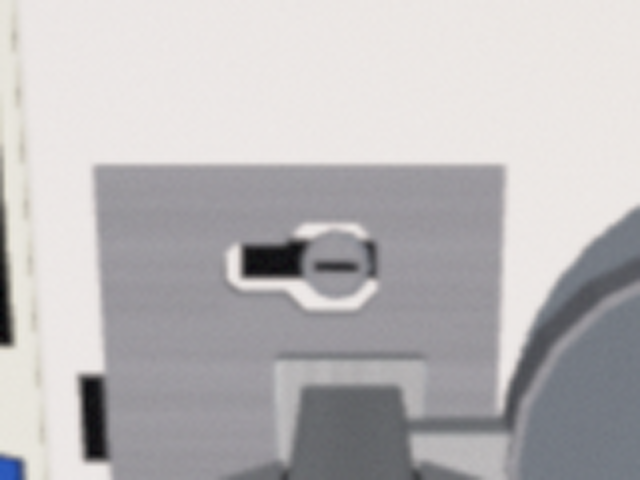

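Screw A's head (336,264) is centred in the entry (334,267), with its rim free all round and no contact force. Continuing down in small steps.

Request:
carry_out([
  [1,0.1,0,0,0],
  [1,0.1,0,0,0],
  [1,0.1,0,0,0],
  [1,0.05,0,0,0],
  [1,0.05,0,0,0],
  [1,0,0,0,0],
])

```text
time: 12.9
tool_pos: [0.4453, 0.2335, 0.1389]
ee_rot: [-2.079, 1.571, 2.419]
wrist_force: [-0.3, -0.5, -5.2]
width: 0.0198
```

Request:
carry_out([
  [1,0.05,0,0,0],
  [1,0.05,0,0,0],
  [1,0.05,0,0,0],
  [1,0.05,0,0,0],
  [1,0.05,0,0,0],
  [1,0,0,0,0],
  [1,0,0,0,0],
])

```text
time: 13.6
tool_pos: [0.4454, 0.2335, 0.1366]
ee_rot: [2.312, 1.57, 0.527]
wrist_force: [0.1, -0.1, -2.6]
width: 0.0198
```

Run:
```python
from h import *
status()
```

```text
t 13.6 p [0.4454 0.2335 0.1366] yaw -12.29 x [ 0.  0. -1.] F [ 0.1 -0.1 -2.6] M [-0.1   0.19 -0.  ] w 0.0198
```

Request:
carry_out([
  [1,0.05,0,0,0],
  [1,0.05,0,0,0],
  [1,0.05,0,0,0],
  [1,0.05,0,0,0],
  [1,0,0,0,0],
  [1,0,0,0,0],
])

```text
time: 14.2
tool_pos: [0.4454, 0.2335, 0.1345]
ee_rot: [2.364, 1.571, 0.579]
wrist_force: [-0.3, 0.5, -2.3]
width: 0.0201
```

Request:
carry_out([
  [1,0.03,0,0,0],
  [1,0.03,0,0,0],
  [1,0,0,0,0],
  [1,0,0,0,0],
])

```text
time: 14.6
tool_pos: [0.4454, 0.2335, 0.134]
ee_rot: [2.297, 1.57, 0.512]
wrist_force: [1.1, -0.3, -1.6]
width: 0.0199
```

Run:
```python
from h import *
status()
```

```text
t 14.6 p [0.4454 0.2335 0.134 ] yaw -12.29 x [ 0.  0. -1.] F [ 1.1 -0.3 -1.6] M [-0.06  0.06  0.02] w 0.0199
```

Request:
carry_out([
  [1,0.03,0,0,0],
  [1,0,0,0,0],
  [1,0,0,0,0],
])

```text
time: 14.9
tool_pos: [0.4454, 0.2336, 0.1336]
ee_rot: [2.338, 1.57, 0.553]
wrist_force: [-0.0, 0.3, -1.8]
width: 0.0198
```

Request:
carry_out([
  [1,0.02,0,0,0],
  [1,0,0,0,0],
  [1,0,0,0,0],
])

```text
time: 15.2
tool_pos: [0.4454, 0.2335, 0.1335]
ee_rot: [2.23, 1.571, 0.445]
wrist_force: [0.1, 0.7, -1.6]
width: 0.0201
```

The plate is down beside the shanks at a light load. Starting the slide along tool +y (unit +x).

Request:
carry_out([
  [1,0,0.05,0,0],
  [1,0,0.1,0,0],
  [1,0,0.1,0,0],
  [1,0,0.1,0,0],
  [1,0,0.05,0,0],
  [1,0,0,0,0],
])

```text
time: 15.8
tool_pos: [0.4492, 0.2327, 0.1335]
ee_rot: [-2.509, 1.57, 1.989]
wrist_force: [-2.9, 0.8, 0.4]
width: 0.0197
```

Request:
carry_out([
  [1,0,0.05,0,0],
  [1,0,0.1,0,0],
  [1,0,0.1,0,0],
  [1,0,0.1,0,0],
  [1,0,0.05,0,0],
  [1,0,0,0,0],
])

```text
time: 16.4
tool_pos: [0.4534, 0.2318, 0.1335]
ee_rot: [2.09, 1.57, 0.305]
wrist_force: [-2.8, 1.3, 1.6]
width: 0.02
```

Run:
```python
from h import *
status()
```

```text
t 16.4 p [0.4534 0.2318 0.1335] yaw -12.3 x [ 0.001  0.    -1.   ] F [-2.8  1.3  1.6] M [0.08 0.7  0.  ] w 0.02
```

Request:
carry_out([
  [1,-0.02,0.05,0,0],
  [1,0,0.1,0,0],
  [1,0,0.1,0,0],
  [1,0,0.1,0,0],
  [1,0,0.05,0,0],
  [1,0,0,0,0],
])

```text
time: 17.0
tool_pos: [0.4573, 0.2309, 0.1335]
ee_rot: [1.495, 1.57, -0.291]
wrist_force: [-2.1, 0.2, 0.2]
width: 0.0201
```

Request:
carry_out([
  [1,0,0.05,0,0],
  [1,0,0.05,0,0],
  [1,0,0.05,0,0],
  [1,0,0.05,0,0],
  [1,0,0,0,0],
])

```text
time: 17.5
tool_pos: [0.4591, 0.2305, 0.1335]
ee_rot: [1.559, 1.571, -0.226]
wrist_force: [-1.5, 1.2, -0.0]
width: 0.0199
```

Run:
```python
from h import *
status()
```

```text
t 17.5 p [0.4591 0.2305 0.1335] yaw -12.3 x [ 0. -0. -1.] F [-1.5  1.2 -0. ] M [0.04 0.62 0.02] w 0.0199
```

14 mm travelled and about 3 mm to go. Creeping in 0.3 mm steps until the end stop shows in the force.

Request:
carry_out([
  [1,0,0.03,0,0],
  [1,0,0.03,0,0],
  [1,0,0.03,0,0],
  [1,0,0.03,0,0],
  [1,0,0.03,0,0],
  [1,0,0,0,0],
])

```text
time: 18.1
tool_pos: [0.4607, 0.2301, 0.1334]
ee_rot: [1.512, 1.57, -0.273]
wrist_force: [-1.5, -0.4, -1.4]
width: 0.02
```

Request:
carry_out([
  [1,0,0.03,0,0],
  [1,0,0.03,0,0],
  [1,0,0.02,0,0],
  [1,0,0,0,0],
])

```text
time: 18.5
tool_pos: [0.4614, 0.23, 0.1335]
ee_rot: [1.48, 1.571, -0.306]
wrist_force: [-0.0, 1.1, -2.7]
width: 0.0199
```

Run:
```python
from h import *
status()
```

```text
t 18.5 p [0.4614 0.23   0.1335] yaw -12.29 x [ 0. -0. -1.] F [-0.   1.1 -2.7] M [-0.03  0.18 -0.01] w 0.0199
```

The load dropped (moment 0.62 to 0.18 N m), which suggests the catch has popped. Going on gently to the end stop.

Request:
carry_out([
  [1,0,0.03,0,0],
  [1,0,0.02,0,0],
  [1,0,0,0,0],
])

```text
time: 18.8
tool_pos: [0.4618, 0.2299, 0.1335]
ee_rot: [1.482, 1.571, -0.303]
wrist_force: [-1.0, 0.9, -3.5]
width: 0.0196
```

Request:
carry_out([
  [1,0,0.03,0,0],
  [1,0,0,0,0],
])

```text
time: 19.0
tool_pos: [0.4621, 0.2298, 0.1335]
ee_rot: [1.603, 1.571, -0.182]
wrist_force: [-0.2, 0.4, -2.9]
width: 0.0202
```

Request:
carry_out([
  [1,0,0.02,0,0],
  [1,0,0,0,0],
])

```text
time: 19.2
tool_pos: [0.4622, 0.2298, 0.1335]
ee_rot: [0.762, 1.571, -1.023]
wrist_force: [-0.0, -0.8, -3.1]
width: 0.0201
```

Request:
carry_out([
  [1,0,0.03,0,0],
  [1,0,0,0,0],
])

```text
time: 19.4
tool_pos: [0.4625, 0.2297, 0.1335]
ee_rot: [1.521, 1.571, -0.264]
wrist_force: [-0.5, -0.1, -3.4]
width: 0.0201
```

Request:
carry_out([
  [1,0,0.03,0,0],
  [1,0,0,0,0],
])

```text
time: 19.6
tool_pos: [0.4628, 0.2297, 0.1335]
ee_rot: [0.315, 1.571, -1.47]
wrist_force: [0.4, -0.1, -3.6]
width: 0.0197
```

Request:
carry_out([
  [1,0,0.03,0,0],
  [1,0,0,0,0],
])

```text
time: 19.8
tool_pos: [0.4631, 0.2296, 0.1335]
ee_rot: [1.092, 1.571, -0.693]
wrist_force: [-0.8, 0.6, -4.0]
width: 0.0206
```

Run:
```python
from h import *
status()
```

```text
t 19.8 p [0.4631 0.2296 0.1335] yaw -12.29 x [ 0. -0. -1.] F [-0.8  0.6 -4. ] M [-0.06  0.11  0.03] w 0.0206
```

Request:
carry_out([
  [1,0,0.03,0,0],
  [1,0,0,0,0],
])

```text
time: 20.0
tool_pos: [0.4633, 0.2296, 0.1335]
ee_rot: [-1.428, 1.57, 3.07]
wrist_force: [-0.1, 0.4, -4.0]
width: 0.02
```

Request:
carry_out([
  [1,0,0.03,0,0],
  [1,0,0,0,0],
])

```text
time: 20.2
tool_pos: [0.4634, 0.2295, 0.1335]
ee_rot: [-1.488, 1.57, 3.01]
wrist_force: [-1.2, 0.0, -3.9]
width: 0.0198
```

Run:
```python
from h import *
status(); s=snap('wrist','w5.png')
cv2.imwrite('pics/w5c.png',cv2.resize(s['image'][110:250,220:390,::-1],None,fx=4,fy=4,interpolation=cv2.INTER_CUBIC))
```

```text
t 20.2 p [0.4634 0.2295 0.1335] yaw -12.29 x [-0.001  0.    -1.   ] F [-1.2  0.  -3.9] M [-0.    0.37 -0.01] w 0.0198
```

View pics/w5c.png

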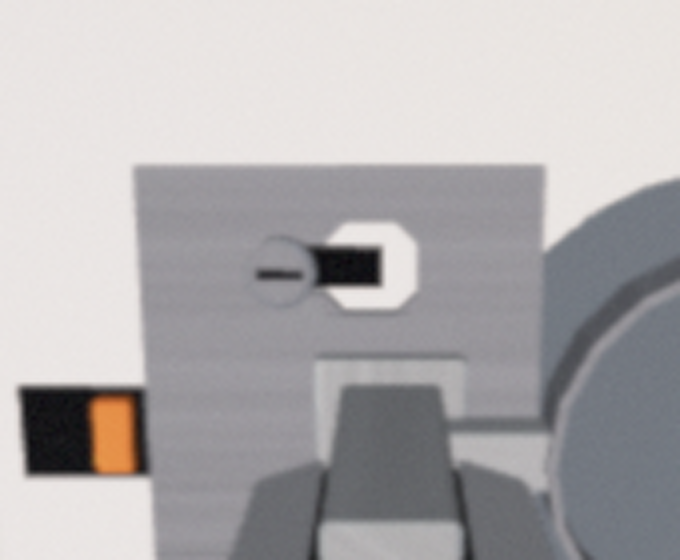

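The catch is out behind the rear edge (orange at (113,433)), and the head is about 26.6 mm from the entry's far side against 26.3 at home. Contact is beginning, so I'll add a light push to confirm the stop.

Request:
carry_out([
  [1,0,0.02,0,0],
  [1,0,0,0,0],
])

```text
time: 20.45
tool_pos: [0.4634, 0.2295, 0.1335]
ee_rot: [-1.474, 1.57, 3.024]
wrist_force: [-2.2, -0.2, -3.2]
width: 0.0199
```

Request:
carry_out([
  [1,0,0.02,0,0],
  [1,0,0,0,0],
])

```text
time: 20.65
tool_pos: [0.4635, 0.2295, 0.1335]
ee_rot: [-1.476, 1.57, 3.022]
wrist_force: [-4.1, 0.2, -1.9]
width: 0.0198
```

Run:
```python
from h import *
status()
```

```text
t 20.65 p [0.4635 0.2295 0.1335] yaw -12.28 x [-0.001  0.    -1.   ] F [-4.1  0.2 -1.9] M [ 0.1   0.83 -0.06] w 0.0198
```

Home: at the stop with 4 N. I'll relax the push, open, and rise clear.

Request:
carry_out([
  [1,0,-0.03,0,0],
  [1,0.01,-0.02,0,0],
  [1,0,0,0,0],
  [0.9,0,0,0,0],
  [0.7,0,0,0,0],
  [0.4,0,0,0,0],
  [0.2,0,0,0,0],
  [0,0,0,0,0],
  [0,0,0,0,0],
  [0,0,0,0,0],
  [0,0,0,0,0],
  [0,0,0,0,0],
])

```text
time: 21.85
tool_pos: [0.4636, 0.2295, 0.1335]
ee_rot: [2.478, 1.571, 0.693]
wrist_force: [-0.2, -0.5, 0.2]
width: 0.0804
```

Request:
carry_out([
  [0,-0.3,0,0,0],
  [0,-1,0,0,0],
  [0,-2,0,0,0],
  [0,-2,0,0,0],
  [0,-2,0,0,0],
  [0,-2,0,0,0],
  [0,-2,0,0,0],
  [0,-1,0,0,0],
  [0,0,0,0,0],
  [0,0,0,0,0],
])

```text
time: 22.85
tool_pos: [0.4634, 0.2295, 0.2561]
ee_rot: [-1.104, 1.57, -2.889]
wrist_force: [-0.7, 0.1, -0.8]
width: 0.0944
```

Run:
```python
from h import *
status(); s=snap('wrist','w6.png'); q=snap('scene','s6.png')
cv2.imwrite('pics/w6c.png',np.hstack([cv2.resize(s['image'][60:260,200:400,::-1],(400,400),interpolation=cv2.INTER_CUBIC),cv2.resize(q['image'][60:260,280:480,::-1],(400,400))]))
```

```text
t 22.85 p [0.4634 0.2295 0.2561] yaw -12.29 x [-0. -0. -1.] F [-0.7  0.1 -0.8] M [-0.11  0.11  0.03] w 0.0944
```

View pics/w6c.png

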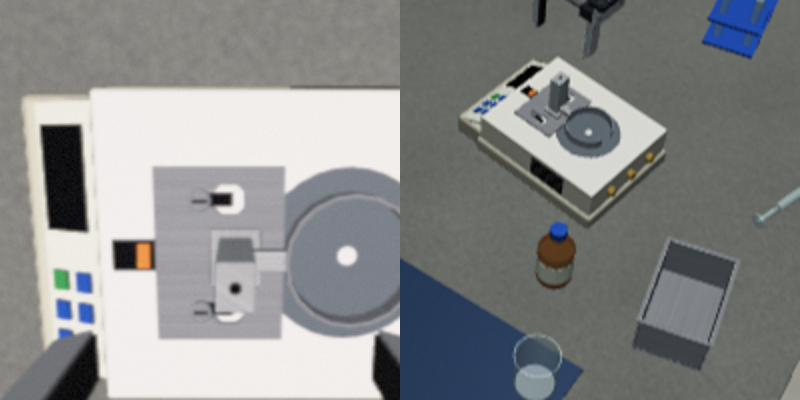

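The holder is seated with both heads over the slot ends and the orange catch up right behind the rear edge. The band is over the spot, and the vessel, bottle and tray are unmoved. Handing in.

```bash
python3 -c "
from bench import robot
print(robot.close_job())"
```

```text
the job is handed in; nothing more can be done
None
```

The steel holder is mounted on the stirrer unit and I handed the job in. I gripped it by its post and set the keyholes down over both screw heads. Then I slid it about 18.5 mm along the unit's x to the end stop, confirmed with about 4 N at the wrist, and released it.

**Last checks:**
- The pictures show both heads at the slot ends and the orange catch standing clear right behind the plate. The band is over the stirring spot, and the vessel, bottle and tray look to be where they stood.
- No reading I took showed more than about 6 N of contact, and the clock was at about 23 s.

**Disagreements:**
- My first estimate of the screw position was about 2 mm off; the closer look showed this and I corrected it before lowering.
- The slide was about 1.5 mm longer than the nominal 17 mm, so the heads probably did not enter quite centred.
- That the catch is up rests on the pictures and on the drop in load near the end; I could not read its position directly.

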